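# Balance the centrifuge rotor

### The job

The full centrifuge rotor is loaded out of balance: no vessel has its like across the hub. Rearrange the vessels so that each one faces the other of its own size straight across the hub, all six standing upright on the floors of the buckets, one to a bucket. The empty half of the steel tray is free for putting a vessel down meanwhile; do not tip any vessel over, and leave the vent filter in the tray where it lies.

Things in the scene. Friction and masses are not known exactly. Their poses are not given: they have to be found in the camera images.
- rotor: fixed centrifuge rotor: hub with dark knob (top z 75 mm) and six open round steel buckets, 222 mm across all. Origin: on its axis at bench height, z up. Bucket centres on a circle of 82 mm radius at 0, 60, 120, 180, 240, 300 degrees from its x axis towards its y; each has one straight across the hub, 164 mm off. Bucket: 52 mm inside diameter, flat floor 19 mm and rim 60 mm above the bench
- large_1: one of two alike large centrifuge vessels: upright flat-bottomed clear cylinder 40 mm in diameter, 120 mm tall over all, pale filling, white ribbed screw cap 41 mm in diameter, its top 24 mm; 130 g. Origin: centre of its underside; z along its axis, up. Starts in one of the rotor's buckets; grip the cap from above
- large_2: one of two alike large centrifuge vessels: upright flat-bottomed clear cylinder 40 mm in diameter, 120 mm tall over all, pale filling, white ribbed screw cap 41 mm in diameter, its top 24 mm; 130 g. Origin: centre of its underside; z along its axis, up. Starts in one of the rotor's buckets; grip the cap from above
- medium_1: one of two alike medium centrifuge vessels: upright flat-bottomed clear cylinder 34 mm in diameter, 100 mm tall over all, pale filling, white ribbed screw cap 33 mm in diameter, its top 21 mm; 80 g. Origin: centre of its underside; z along its axis, up. Starts in one of the rotor's buckets; grip the cap from above
- medium_2: one of two alike medium centrifuge vessels: upright flat-bottomed clear cylinder 34 mm in diameter, 100 mm tall over all, pale filling, white ribbed screw cap 33 mm in diameter, its top 21 mm; 80 g. Origin: centre of its underside; z along its axis, up. Starts in one of the rotor's buckets; grip the cap from above
- small_1: one of two alike small centrifuge vessels: upright flat-bottomed clear cylinder 28 mm in diameter, 82 mm tall over all, pale filling, white ribbed screw cap 25 mm in diameter, its top 18 mm; 45 g. Origin: centre of its underside; z along its axis, up. Starts in one of the rotor's buckets; grip the cap from above
- small_2: one of two alike small centrifuge vessels: upright flat-bottomed clear cylinder 28 mm in diameter, 82 mm tall over all, pale filling, white ribbed screw cap 25 mm in diameter, its top 18 mm; 45 g. Origin: centre of its underside; z along its axis, up. Starts in one of the rotor's buckets; grip the cap from above
- tray: fixed shallow open steel tray, 110 x 160 mm (x, y of its frame), lip 12 mm high, floor 2 mm above the bench. Origin: centre of its underside. A vent filter lies in one half (towards +y or -y); the other half is empty: a vessel can stand 45 mm from the middle
- vent_filter: loose white disc-shaped vent filter, 51 mm in diameter, 20 mm tall, lying flat in one half of the tray. Origin: centre of its underside. To be left where it is
There are look-alikes about, which are no part of the job. What is shaped like the small_1 but brown, pink or turquoise is not meant.

How it is judged:
At the end, for the whole second after the job is handed in: The two large vessels stand in opposite buckets, so do the two medium and the two small ones (within 100 mm of the rotor's axis, undersides 13 to 26 mm above the bench, within 0.12 rad of upright), released and at rest (((x of large_1 in the frame of rotor above 0.061 m and x of large_2 in the frame of rotor below -0.061 m) or (x of large_1 in the frame of rotor above 0.018 m and y of large_1 in the frame of rotor above 0.04 m and x of large_2 in the frame of rotor below -0.018 m and y of large_2 in the frame of rotor below -0.04 m) or (x of large_1 in the frame of rotor below -0.018 m and y of large_1 in the frame of rotor above 0.04 m and x of large_2 in the frame of rotor above 0.018 m and y of large_2 in the frame of rotor below -0.04 m) or (x of large_1 in the frame of rotor below -0.061 m and x of large_2 in the frame of rotor above 0.061 m) or (x of large_1 in the frame of rotor below -0.018 m and y of large_1 in the frame of rotor below -0.04 m and x of large_2 in the frame of rotor above 0.018 m and y of large_2 in the frame of rotor above 0.04 m) or (x of large_1 in the frame of rotor above 0.018 m and y of large_1 in the frame of rotor below -0.04 m and x of large_2 in the frame of rotor below -0.018 m and y of large_2 in the frame of rotor above 0.04 m)) and ((x of medium_1 in the frame of rotor above 0.061 m and x of medium_2 in the frame of rotor below -0.061 m) or (x of medium_1 in the frame of rotor above 0.018 m and y of medium_1 in the frame of rotor above 0.04 m and x of medium_2 in the frame of rotor below -0.018 m and y of medium_2 in the frame of rotor below -0.04 m) or (x of medium_1 in the frame of rotor below -0.018 m and y of medium_1 in the frame of rotor above 0.04 m and x of medium_2 in the frame of rotor above 0.018 m and y of medium_2 in the frame of rotor below -0.04 m) or (x of medium_1 in the frame of rotor below -0.061 m and x of medium_2 in the frame of rotor above 0.061 m) or (x of medium_1 in the frame of rotor below -0.018 m and y of medium_1 in the frame of rotor below -0.04 m and x of medium_2 in the frame of rotor above 0.018 m and y of medium_2 in the frame of rotor above 0.04 m) or (x of medium_1 in the frame of rotor above 0.018 m and y of medium_1 in the frame of rotor below -0.04 m and x of medium_2 in the frame of rotor below -0.018 m and y of medium_2 in the frame of rotor above 0.04 m)) and ((x of small_1 in the frame of rotor above 0.061 m and x of small_2 in the frame of rotor below -0.061 m) or (x of small_1 in the frame of rotor above 0.018 m and y of small_1 in the frame of rotor above 0.04 m and x of small_2 in the frame of rotor below -0.018 m and y of small_2 in the frame of rotor below -0.04 m) or (x of small_1 in the frame of rotor below -0.018 m and y of small_1 in the frame of rotor above 0.04 m and x of small_2 in the frame of rotor above 0.018 m and y of small_2 in the frame of rotor below -0.04 m) or (x of small_1 in the frame of rotor below -0.061 m and x of small_2 in the frame of rotor above 0.061 m) or (x of small_1 in the frame of rotor below -0.018 m and y of small_1 in the frame of rotor below -0.04 m and x of small_2 in the frame of rotor above 0.018 m and y of small_2 in the frame of rotor above 0.04 m) or (x of small_1 in the frame of rotor above 0.018 m and y of small_1 in the frame of rotor below -0.04 m and x of small_2 in the frame of rotor below -0.018 m and y of small_2 in the frame of rotor above 0.04 m)) and z of large_1 in the frame of rotor between 0.013 and 0.026 m and horizontal distance between each of large_1, medium_1, medium_2, small_1, small_2, large_2 and rotor below 0.1 m and angle between each of large_1, medium_1, medium_2, small_1, small_2, large_2's own z axis and vertical below 0.12 rad and linear speed of each of large_1, medium_1, medium_2, small_1, small_2, large_2 below 0.02 m/s and contact force between each of large_1, medium_1, medium_2, small_1, small_2, large_2 and the fingers below 0.1 N and z of medium_1 in the frame of rotor between 0.013 and 0.026 m and z of medium_2 in the frame of rotor between 0.013 and 0.026 m and z of small_1 in the frame of rotor between 0.013 and 0.026 m and z of small_2 in the frame of rotor between 0.013 and 0.026 m and z of large_2 in the frame of rotor between 0.013 and 0.026 m); the robot touches nothing.
It fails at once if a vessel is tipped over (more than 0.7 rad) (angle between any of large_1, medium_1, medium_2, small_1, small_2, large_2's own z axis and vertical above 0.7 rad).
It fails at once if the vent filter is moved by more than 30 mm (distance of vent_filter from where it was at the start of the episode above 0.03 m).
It also fails if it takes over 96 s, if anything falls off the work surface, if the arm or the gripper's body presses on something with over 40 N, if the wrist force passes 120 N, or if a joint passes its speed limit or range.

### The arm

A 6-joint arm with a two-finger parallel gripper is mounted at the origin on a cart in front of the work surface, level with it; the furniture and walls round the work are solid. World frame = base frame: x ahead of the robot, y to its left, z up, the work surface at z = 0. Lengths are in m, angles in rad, forces in N, time in s.
With the tool pointing down it reaches from about 0.225 to 0.875 m from the base axis. Payload 3.4 kg.
Tool frame: the origin (TCP) lies at the very end of the fingers, on their centre line; the grasp point (between the pads) lies 19 mm behind it; z points along the fingers, y is the direction in which the jaws open and shut (so a half turn about z gives the same grasp; the last joint's range is limited). The gripper opens to 85 mm and grips with 20 to 120 N. Pads are 22 mm wide; open, the fingers measure 114 mm over their backs; the gripper's body (76 mm by 85 mm) begins 54 mm behind the grasp point. The pads swing forward as they close: fully open they stand 13 mm farther back than shut.
Start: joints at [1.171, 0.276, 1.505, -0, 1.361, -0.121], TCP at [0.158, 0.553, 0.231] pointing down, gripper open.
Joint ranges: [-2.89, 2.89], [-0.75, 2.08], [0.22, 2.7], [-1.18, 4.32], [0.11, 2.71], [-2.7, 2.7]. Speed limits (rad/s): [2.57, 2.57, 3.14, 3.14, 3.14, 3.14].

### API

Orientations are given as a unit quaternion [w, x, y, z].
In Python, from rig import get_state, get_image, calibration, sign_off gives the robot as it stands. The module is installed in compiled form; this text tells all that it offers.
- The arm moves only by the tool drive_tool, never from a script. Its argument "targets" is one flat list of numbers, 7 for each row, row after row: the turn, a rotation vector about the tool's x, y, z in degrees, then the shift along the tool's x, y, z in mm, then the opening, from 0 (shut) to 1 (fully open). In form: [wx, wy, wz, tx, ty, tz, fingers, wx, wy, wz, tx, ty, tz, fingers, ...]. A call has 1 to 12 rows; each row shifts and turns the commanded pose from where the row before left it, along the tool's axes as they then stand; what a row does not reach is not made up. A row lasts 1/8 s, in which the tool goes at most 62.5 mm and 10.7 degrees, less where a joint would pass 70% of its speed; a pose out of reach is approached as far as the arm can. A call is refused whole if a number of a shift passes 62.5 or a number of a turn 10.7, either way. A call with a gripper value outside its range is refused whole. The fingers move at their own pace and stop on an object; "grip_force" is the grip in N (left out, the last holds). Time passes only in rows, so rows that do not move let the fingers close. It gives the time, the measured TCP pose, the force and the opening at its end, in the units of the state.
- get_state(): the state, without advancing time (a new reading comes with each control period).
- get_image(name): name is "scene" or "top" or "wrist"; returns the picture (420x560x3 uint8, red, green, blue); there is no depth.
- calibration(name): a dict with "mtx" (3x3 intrinsics, pixels), "world_to_cam" (4x4, takes a point from world to camera coordinates); the wrist camera has in their place "hand_eye" (4x4, takes a point from camera to tool coordinates, whose origin is the TCP and whose axes are the flange's). Camera axes: x right, y down, z forward; pixel columns grow to the right and rows downward; lengths in m; the calibration is good to about 2 mm. A picture is of the moment at which its call begins: read the wrist's pose just before it. calibration takes no time and is no camera call.
- sign_off(): hands the job in, once; it reports no verdict.
The state is a dict: "clock": time; "qpos": joint angles; "qd": joint speeds; "effort": joint torques, N m; "position": TCP position; "ee_rot": TCP orientation; "contact_force": force on the tool from outside, world axes, zero at the start; "moment": the same for the moment, N m; "width": finger opening in m.
Only numpy, scipy, OpenCV 4.12 (cv2) and the standard library are available. Lean on these libraries where they do the work, as an engineer would, in place of code of your own. Each camera call takes 0.05 s, during which the arm holds its last target.

## Working session

There is one attempt and no reset: what is moved stays moved. The work goes in short steps, Python scripts to look and compute and a tool call to move; the robot and the scene stay as the last step left them, time stands still between calls to the robot, and variables do not carry over. Pictures are saved under pics/ and viewed, and the job is handed in when it is done.

Besides the shell and the picture viewer there is one more tool, called as name(argument=value, ...), one argument or row to a line, values as JSON. drive_tool: Moves the arm, as the interface text tells. Its arguments: {"type":"object","properties":{"targets":{"type":"array"},"grip_force":{"type":"number"}},"required":["targets"]}

```bash
mkdir -p pics
cat > h.py <<'E'
import numpy as np, cv2
from rig import get_state, get_image, calibration, sign_off
def snap(n,f):
    im=get_image(n); cv2.imwrite('pics/'+f,im[:,:,::-1]); return im
def px2w(name,u,v,z):
    c=calibration(name); K=np.array(c['mtx']); T=np.array(c['world_to_cam'])
    R=T[:3,:3];t=T[:3,3]; d=R.T@np.linalg.solve(K,[u,v,1]); o=-R.T@t
    return o+d*(z-o[2])/d[2]
def w2px(name,p):
    c=calibration(name); K=np.array(c['mtx']); T=np.array(c['world_to_cam'])
    q=K@(T[:3,:3]@np.array(p)+T[:3,3]); return q[:2]/q[2]
E
python3 - <<'E'
from h import *
snap('scene','s0.png');snap('top','t0.png');print(get_state()); print(calibration('top'),calibration('scene'),calibration('wrist'))
E
```

```text
{'clock': 0.1, 'qpos': array([ 1.17097340e+00,  2.76517939e-01,  1.50602018e+00, -2.44175572e-05,
        1.36070123e+00, -1.20994554e-01]), 'qd': array([ 0.00016495, -0.00085717, -0.00194837, -0.00020915,  0.00013933,
        0.0006678 ]), 'effort': array([ 8.23794671e-04, -4.17707527e+01, -2.46402687e+01, -8.40455573e-05,
        5.98475963e-03,  4.08141659e-06]), 'position': array([0.15807934, 0.55234428, 0.23052865]), 'ee_rot': array([-2.00456124e-04,  1.38960429e-01,  9.90297592e-01, -7.98662027e-04]), 'contact_force': array([-0.10350346,  0.52329368,  0.10066641]), 'moment': array([-0.03520132,  0.02894143, -0.04403782]), 'width': 0.08523367526586385}
{'mtx': array([[445.94008124,   0.        , 275.34597569],
       [  0.        , 445.94008124, 206.31673828],
       [  0.        ,   0.        ,   1.        ]]), 'world_to_cam': array([[ 0.01110358, -0.99966083,  0.02355703, -0.06291896],
       [-0.99760449, -0.01268324, -0.06800302,  0.53224335],
       [ 0.06827873, -0.02274552, -0.99740697,  0.90098292],
       [ 0.        ,  0.        ,  0.        ,  1.        ]])} {'mtx': a
[... 232 characters left out ...]
      [-0.27122864,  0.61225349, -0.74268479,  0.21868248],
       [ 0.32975452, -0.66580528, -0.66930209,  0.66921974],
       [ 0.        ,  0.        ,  0.        ,  1.        ]])} {'mtx': array([[359.71007633,   0.        , 276.44915498],
       [  0.        , 359.71007633, 205.70578343],
       [  0.        ,   0.        ,   1.        ]]), 'hand_eye': array([[-3.27850616e-04, -9.63291077e-01, -2.68458922e-01,
         6.92401964e-02],
       [ 9.99999722e-01, -4.95764001e-04,  5.57681277e-04,
        -7.57852976e-05],
       [-6.70301667e-04, -2.68458664e-01,  9.63290972e-01,
        -1.42422123e-01],
       [ 0.00000000e+00,  0.00000000e+00,  0.00000000e+00,
         1.00000000e+00]])}
```

View pics/s0.png

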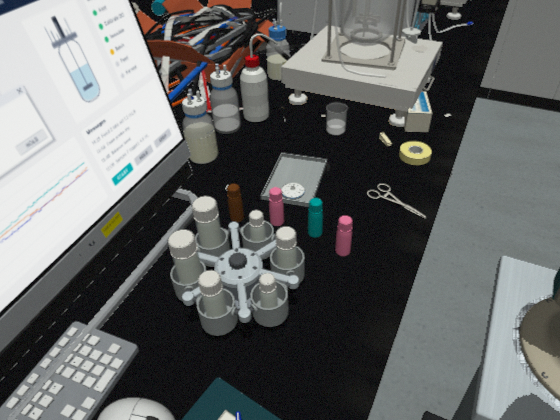

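View pics/t0.png

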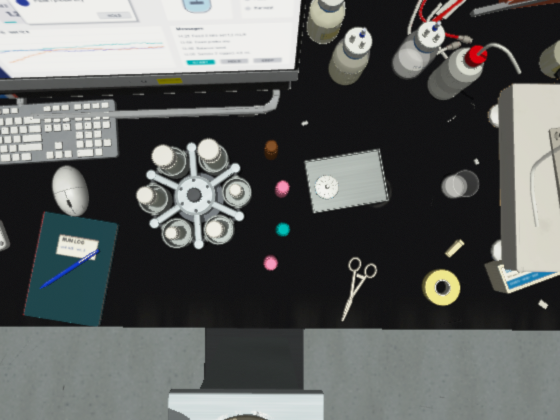

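Run:
```python
import cv2
a=cv2.imread('pics/t0.png')[130:260,120:400]; cv2.imwrite('pics/t0c.png',cv2.resize(a[:, :150],None,fx=4.6,fy=4.6,interpolation=cv2.INTER_CUBIC))
cv2.imwrite('pics/t0d.png',cv2.resize(a[:,140:],None,fx=4.6,fy=4.6,interpolation=cv2.INTER_CUBIC))
a=cv2.imread('pics/s0.png')[140:340,150:370]; cv2.imwrite('pics/s0c.png',cv2.resize(a,None,fx=3,fy=3,interpolation=cv2.INTER_CUBIC))
```

```text
(no output)
```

View pics/t0c.png

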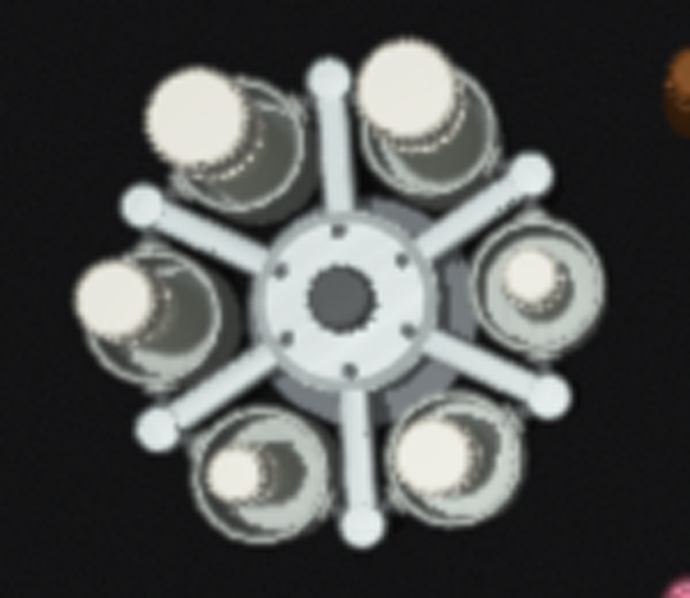

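View pics/t0d.png

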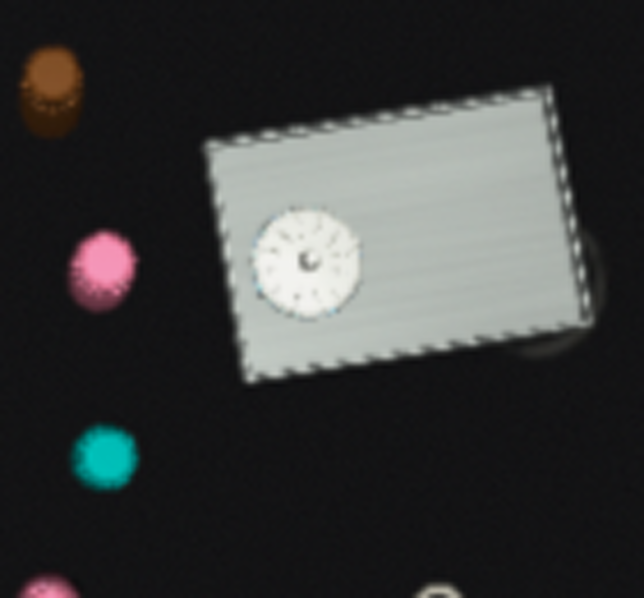

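View pics/s0c.png

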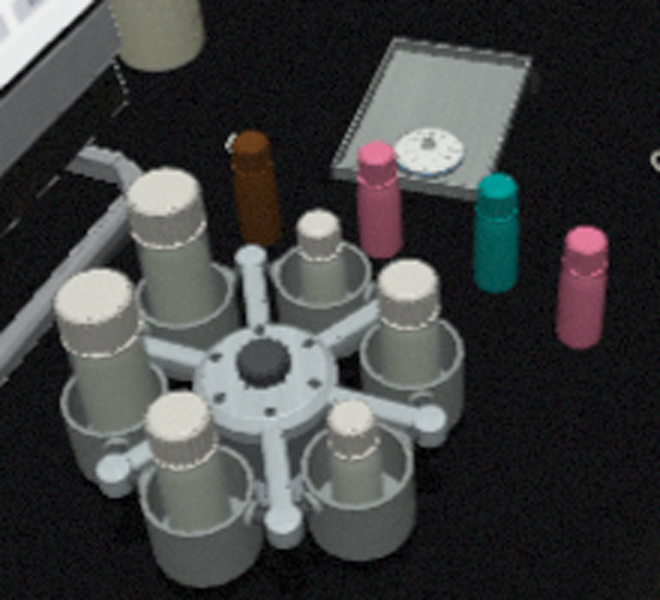

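Run:
```python
from h import *
from scipy.optimize import least_squares
f=lambda x,y,o=120:((x+.5)/4.6-.5+o,(y+.5)/4.6-.5+130)
rim=dict(A=(240,143),B=(430,130),C=(538,287),D=(456,459),E=(262,475),F=(152,316))
cap=dict(A=(197,117,.139),B=(407,90,.139),C=(532,277,.101),D=(432,457,.119),E=(236,473,.101),F=(115,299,.119))
print('hub',px2w('top',*f(341,298),.075))
R={k:px2w('top',*f(*v),.06)[:2] for k,v in rim.items()}
C={k:px2w('top',*f(*v[:2]),v[2])[:2] for k,v in cap.items()}
def model(p): return np.array([[p[0]+.082*np.cos(p[2]-i*np.pi/3),p[1]+.082*np.sin(p[2]-i*np.pi/3)] for i in range(6)])
s=least_squares(lambda p:(model(p)-np.array(list(R.values()))).ravel(),[.35,.2,.5]).x
print(s); m=model(s)
for k,q in zip('ABCDEF',m): print(k,q.round(4),R[k].round(4),C[k].round(4))
for n,p in dict(tl=(207,145),tr=(549,90),br=(592,325),bl=(247,380)).items(): print(n,px2w('top',*f(*p,260),.012))
print('filt',px2w('top',*f(308,262,260),.022))
for n,p in dict(br=(51,72),pk=(104,265),tq=(105,458),pk2=(48,605)).items(): print(n,px2w('top',*f(*p,260),.082))
print('monitor', px2w('top',180,85,.0),px2w('top',180,85,.1),px2w('top',180,105,.0))
```

```text
hub [0.55019547 0.10262937 0.075     ]
[0.55030909 0.10264538 0.61571939]
A [0.6173 0.15  ] [0.6178 0.1498] [0.6144 0.15  ]
B [0.6248 0.0684] [0.6246 0.0686] [0.6264 0.0685]
C [0.5579 0.021 ] [0.5574 0.0211] [0.5574 0.021 ]
D [0.4834 0.0553] [0.4835 0.0547] [0.4832 0.0581]
E [0.4758 0.1369] [0.4757 0.1367] [0.4762 0.1391]
F [0.5428 0.1843] [0.5428 0.1851] [0.5445 0.185 ]
tl [ 0.62912311 -0.11702124  0.012     ]
tr [ 0.65693873 -0.27385891  0.012     ]
br [ 0.54913163 -0.29301467  0.012     ]
bl [ 0.52212516 -0.13585523  0.012     ]
filt [ 0.57501546 -0.16196718  0.022     ]
br [ 0.64713488 -0.04480289  0.082     ]
pk [ 0.56569045 -0.06797098  0.082     ]
tq [ 0.48493982 -0.06919975  0.082     ]
pk2 [ 0.42388858 -0.0461989   0.082     ]
monitor [0.79112461 0.14937708 0.        ] [0.75684417 0.12961565 0.1       ] [0.7476881 0.1482657 0.       ]
```

```bash
cat >> h.py <<'E'
from scipy.spatial.transform import Rotation as Ro
def plan(*pts,p0=None):
    s=get_state(); q=s['ee_rot']; R=Ro.from_quat([q[1],q[2],q[3],q[0]]).as_matrix()
    p=s['position'] if p0 is None else np.array(p0)
    print('pos',p.round(4),'zaxis',R[:,2].round(4),'w',round(s['width'],4),'F',s['contact_force'].round(1),'t',s['clock'])
    for t in pts:
        d=R.T@(np.array(t)-p)*1000; n=int(np.ceil(np.linalg.norm(d)/50))
        print(t,'total',d.round(1),'x',n,(d/n).round(1)); p=np.array(t)
E
python3 - <<'E'
from h import *
plan((.5574,.0210,.23))
E
```

```text
pos [0.1581 0.5523 0.2305] zaxis [-6.0e-04 -1.5e-03 -1.0e+00] w 0.0852 F [-0.1  0.5  0.1] t 0.1
(0.5574, 0.021, 0.23) total [-530.1 -400.9    1.1] x 14 [-37.9 -28.6   0.1]
```

drive_tool(
  targets=[0, 0, 0, -20, -15, 0, 1, 0, 0, 0, -38, -29, 0, 1, 0, 0, 0, -45, -34, 0, 1, 0, 0, 0, -48, -36, 0, 1, 0, 0, 0, -48, -36, 0, 1, 0, 0, 0, -48, -36, 0, 1, 0, 0, 0, -48, -36, 0, 1, 0, 0, 0, -48, -36, 0, 0.65, 0, 0, 0, -48, -36, 0, 0.65, 0, 0, 0, -45, -34, 0, 0.65, 0, 0, 0, -38, -29, 0, 0.65, 0, 0, 0, -30, -23, 0, 0.65],
  grip_force=40,
)

```text
clock: 1.6
position: [0.539, 0.0469, 0.2308]
ee_rot: [-0.0, 0.14, 0.99, -0.0]
contact_force: [-0.4, 0.2, 0.0]
width: 0.0554
```

Run:
```python
from h import *
plan((.5574,.0210,.23),(.5574,.021,.07))
snap('wrist','w1.png')
```

```text
pos [0.539  0.0469 0.2308] zaxis [-7.e-04  0.e+00 -1.e+00] w 0.0554 F [-0.4  0.2  0. ] t 1.6
(0.5574, 0.021, 0.23) total [-24.8 -19.8   0.8] x 1 [-24.8 -19.8   0.8]
(0.5574, 0.021, 0.07) total [-1.0e-01  0.0e+00  1.6e+02] x 4 [-0.  0. 40.]
```

View pics/w1.png

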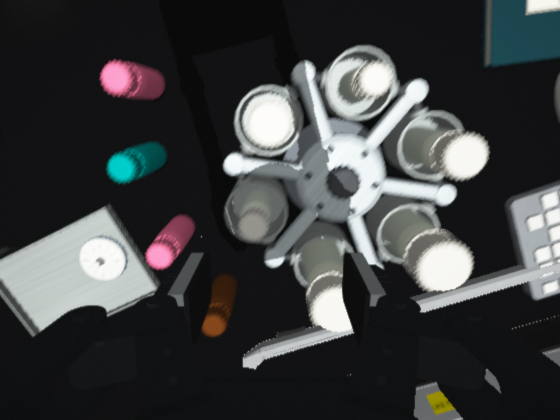

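The wrist view shows the six vessels: small C cap at (253,222), medium D at (270,120), large B at (330,305), hub knob at (343,180), lookalikes in colour on the left. C is the white-capped small one next to the pink decoy (170,242); check by projection.

```bash
cat >> h.py <<'E'
def wpx(u,v,z,s=None):
    s=s or get_state(); q=s['ee_rot']; R=Ro.from_quat([q[1],q[2],q[3],q[0]]).as_matrix()
    c=calibration('wrist'); H=np.array(c['hand_eye']); d=R@(H[:3,:3]@np.linalg.solve(np.array(c['mtx']),[u,v,1])); o=s['position']+R@H[:3,3]
    return o+d*(z-o[2])/d[2]
E
python3 - <<'E'
from h import *
for n,a in dict(C=(253,222,.101),D=(270,120,.119),B=(330,305,.139),hub=(343,180,.075),E=(376,78,.101)).items(): print(n,wpx(*a).round(4))
a=cv2.imread('pics/w1.png')[140:340,160:420]; cv2.imwrite('pics/w1c.png',cv2.resize(a,None,fx=3,fy=3,interpolation=cv2.INTER_CUBIC))
E
```

```text
C [0.5568 0.0192 0.101 ]
D [0.4841 0.0551 0.119 ]
B [0.6222 0.0606 0.139 ]
hub [0.55   0.0989 0.075 ]
E [0.4778 0.1354 0.101 ]
```

View pics/w1c.png

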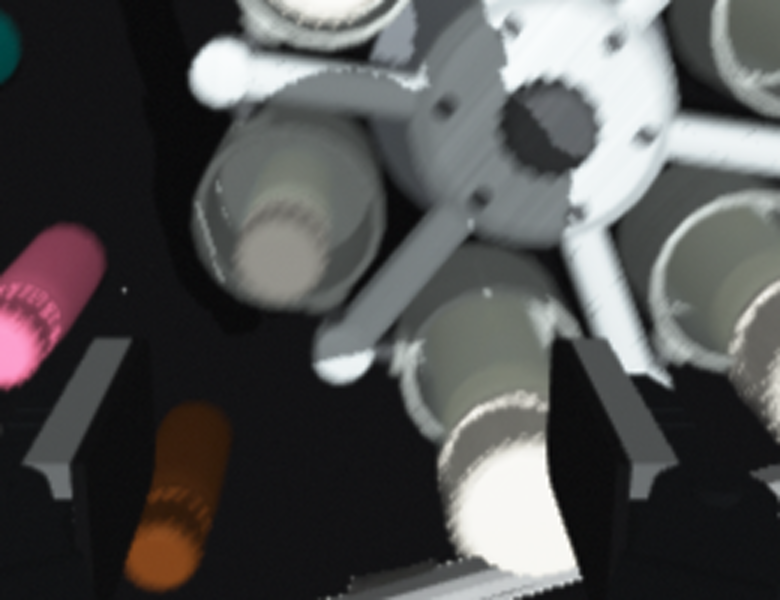

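The white-capped small vessel sits in the bucket (cap px 254,227). Top and wrist agree within 3 mm, so I take the mean (0.557, 0.0195) and descend.

Run:
```python
from h import *
plan((.557,.0197,.23),(.557,.0197,.071))
```

```text
pos [0.5423 0.0431 0.2306] zaxis [ 0.0027 -0.0043 -1.    ] w 0.0558 F [ 2.9 -2.2  0.3] t 1.65
(0.557, 0.0197, 0.23) total [-20.6 -18.4   0.7] x 1 [-20.6 -18.4   0.7]
(0.557, 0.0197, 0.071) total [  0.6   0.5 159. ] x 4 [ 0.2  0.1 39.7]
```

drive_tool(
  targets=[0, 0, 0, 0, 0, 0, 0.65, 0, 0, 0, 0, 0, 0, 0.65, 0, 0, 0, 0, 0, 0, 0.65],
)

```text
clock: 2.02
position: [0.5375, 0.0498, 0.2314]
ee_rot: [-0.0, 0.138, 0.99, 0.0]
contact_force: [-0.2, -0.4, -0.2]
width: 0.0559
```

Run:
```python
from h import *
plan((.557,.021,.23))
im=snap('wrist','w2.png')
a=im[40:340,140:480,::-1]; cv2.imwrite('pics/w2c.png',cv2.resize(a,None,fx=2,fy=2,interpolation=cv2.INTER_CUBIC))
```

```text
pos [0.5375 0.0498 0.2314] zaxis [-2.e-04  3.e-04 -1.e+00] w 0.0559 F [-0.2 -0.4 -0.2] t 2.025
(0.557, 0.021, 0.23) total [-26.6 -22.3   1.4] x 1 [-26.6 -22.3   1.4]
```

View pics/w2c.png

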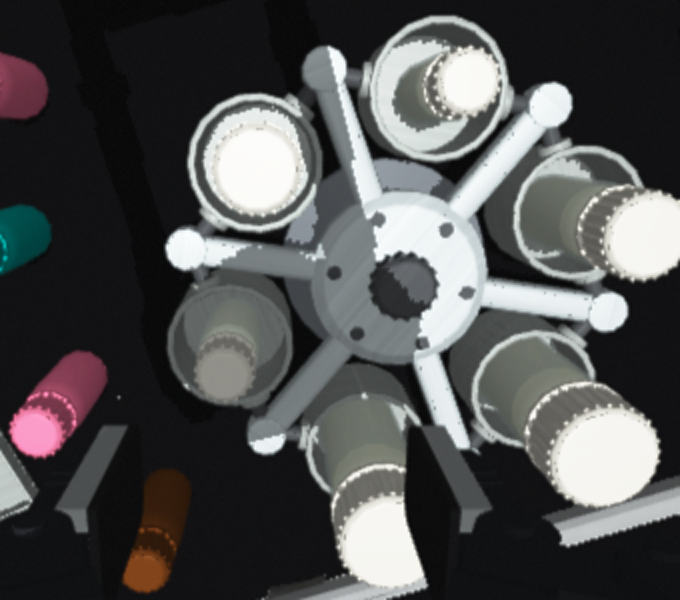

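Run:
```python
from h import *
s=get_state(); s=dict(s); s['position']=np.array([.5375,.0498,.2314])
for n,a in dict(C=(223,373,.101),D=(257,168,.119),B=(388,538,.139),hub=(404,286,.075),E=(470,81,.101),F=(643,235,.119),A=(605,457,.139)).items(): print(n,wpx(a[0]/2+140,a[1]/2+40,a[2],s).round(4))
print(get_state()['position'])
```

```text
C [0.5552 0.0241 0.101 ]
D [0.4813 0.0602 0.119 ]
B [0.6215 0.07   0.139 ]
hub [0.5471 0.105  0.075 ]
E [0.4737 0.1417 0.101 ]
F [0.5411 0.1854 0.119 ]
A [0.611 0.152 0.139]
[0.53758876 0.04973035 0.23142526]
```

Run:
```python
from h import *
plan((.5563,.0225,.23),(.5563,.0225,.12))
```

```text
pos [0.5376 0.0497 0.2314] zaxis [-1.e-04  2.e-04 -1.e+00] w 0.0557 F [ 0.2 -0.9 -0.1] t 2.075
(0.5563, 0.0225, 0.23) total [-25.5 -21.1   1.4] x 1 [-25.5 -21.1   1.4]
(0.5563, 0.0225, 0.12) total [ -0.  -0. 110.] x 3 [-0.  -0.  36.7]
```

drive_tool(
  targets=[0, 0, 0, -25.5, -21, 1, 0.65, 0, 0, 0, 0, 0, 30, 0.65, 0, 0, 0, 0, 0, 40, 0.65, 0, 0, 0, 0, 0, 35, 0.65, 0, 0, 0, 0, 0, 5, 0.65, 0, 0, 0, 0, 0, 0, 0.65, 0, 0, 0, 0, 0, 0, 0.65],
)

```text
clock: 2.95
position: [0.5582, 0.0217, 0.1221]
ee_rot: [0.002, 0.139, 0.99, 0.0]
contact_force: [-0.2, -0.7, 1.0]
width: 0.0555
```

Run:
```python
from h import *
plan((.5563,.0225,.071))
snap('wrist','w3.png')
```

```text
pos [0.5582 0.0217 0.1221] zaxis [ 3.5e-03 -2.0e-04 -1.0e+00] w 0.0555 F [-0.2 -0.7  1. ] t 2.95
(0.5563, 0.0225, 0.071) total [ 2.3  0.2 51.1] x 2 [ 1.1  0.1 25.5]
```

View pics/w3.png

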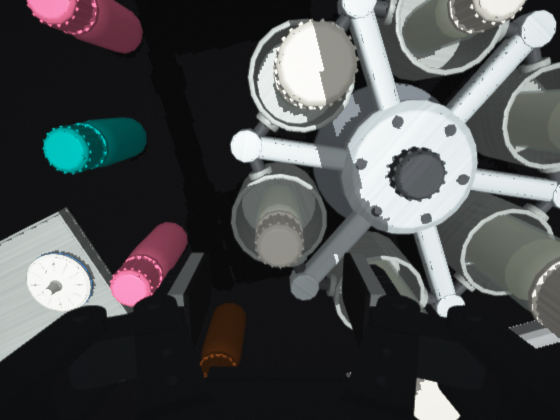

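Run:
```python
from h import *
for n,a in dict(C=(280,247,.101),hub=(417,174,.075),D=(318,63,.119)).items(): print(n,wpx(*a).round(4))
```

```text
C [0.556  0.0241 0.101 ]
hub [0.5463 0.1031 0.075 ]
D [0.4811 0.06   0.119 ]
```

drive_tool(
  targets=[0, 0, 0, 2, 0.8, 20, 0.65, 0, 0, 0, 0, 0, 20, 0.65, 0, 0, 0, 0, 0, 10, 0.65, 0, 0, 0, 0, 0, 0, 0.65, 0, 0, 0, 0, 0, 0, 0.1, 0, 0, 0, 0, 0, 0, 0.1, 0, 0, 0, 0, 0, 0, 0.1, 0, 0, 0, 0, 0, 0, 0.1],
)

```text
clock: 4.0
position: [0.5562, 0.023, 0.0714]
ee_rot: [0.001, 0.139, 0.99, 0.0]
contact_force: [-0.6, 0.6, 6.0]
width: 0.0249
```

Run:
```python
from h import *
plan((.5563,.0225,.15),(.597,-.248,.15))
```

```text
pos [0.5562 0.023  0.0714] zaxis [ 2.3e-03  1.0e-04 -1.0e+00] w 0.0249 F [-0.6  0.6  6. ] t 4.0
(0.5563, 0.0225, 0.15) total [ -0.4  -0.4 -78.6] x 2 [ -0.2  -0.2 -39.3]
(0.597, -0.248, 0.15) total [-1.136e+02 -2.489e+02  1.000e-01] x 6 [-18.9 -41.5   0. ]
```

drive_tool(
  targets=[0, 0, 0, 0, 0, -10, 0.1, 0, 0, 0, 0, 0, -25, 0.1, 0, 0, 0, 0, 0, -35, 0.1, 0, 0, 0, 0, 0, -20, 0.1, 0, 0, 0, -8, -17, 0, 0.1, 0, 0, 0, -17, -37, 0, 0.1, 0, 0, 0, -19, -42, 0, 0.1, 0, 0, 0, -19, -42, 0, 0.1, 0, 0, 0, -19, -42, 0, 0.1, 0, 0, 0, -17, -37, 0, 0.1, 0, 0, 0, -11, -24, 0, 0.1, 0, 0, 0, -4, -8, 0, 0.1],
)

```text
clock: 5.5
position: [0.5958, -0.2495, 0.1591]
ee_rot: [-0.001, 0.14, 0.99, 0.0]
contact_force: [0.7, -0.1, -0.7]
width: 0.0251
```

Run:
```python
from h import *
plan((.596,-.248,.155),(.596,-.248,.057))
snap('wrist','w4.png')
```

```text
pos [ 0.5958 -0.2495  0.1591] zaxis [-0.0017  0.0011 -1.    ] w 0.0251 F [ 0.7 -0.1 -0.7] t 5.5
(0.596, -0.248, 0.155) total [0.2 1.5 4.1] x 1 [0.2 1.5 4.1]
(0.596, -0.248, 0.057) total [-0.2 -0.1 98. ] x 2 [-0.1 -0.  49. ]
```

View pics/w4.png

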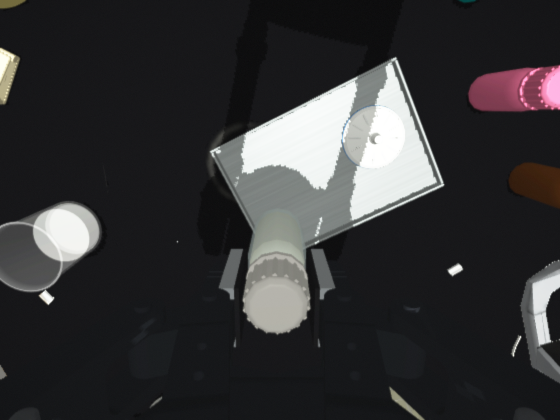

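Run:
```python
from h import *
P=[wpx(*a,.012) for a in ((213,152),(395,60),(442,185))]
for p in P: print(p.round(4))
c=(P[0]+P[2])/2; d=P[1]-P[0]; d/=np.linalg.norm(d); print(c, c-.045*d)
```

```text
[ 0.5499 -0.2892  0.012 ]
[ 0.5225 -0.1355  0.012 ]
[ 0.6278 -0.1168  0.012 ]
[ 0.58888474 -0.20299929  0.012     ] [ 0.5967895  -0.24729957  0.012     ]
```

drive_tool(
  targets=[0, 0, 0, 0, 1.5, 20, 0.1, 0, 0, 0, 0, 0, 35, 0.1, 0, 0, 0, 0, 0, 30, 0.1, 0, 0, 0, 0, 0, 12, 0.1, 0, 0, 0, 0, 0, 3, 0.1, 0, 0, 0, 0, 0, 0, 0.1, 0, 0, 0, 0, 0, 0, 0.1],
)

```text
clock: 6.42
position: [0.5975, -0.2467, 0.0616]
ee_rot: [0.001, 0.139, 0.99, -0.0]
contact_force: [-0.3, 0.4, -0.0]
width: 0.0247
```

drive_tool(
  targets=[0, 0, 0, 0, 0, 5, 0.1, 0, 0, 0, 0, 0, 2, 0.1, 0, 0, 0, 0, 0, 0, 0.1, 0, 0, 0, 0, 0, 0, 0.1],
)

```text
clock: 6.92
position: [0.5972, -0.2466, 0.0544]
ee_rot: [0.001, 0.139, 0.99, -0.0]
contact_force: [-0.9, 0.4, 5.2]
width: 0.0248
```

drive_tool(
  targets=[0, 0, 0, 0, 0, 0, 0.35, 0, 0, 0, 0, 0, 0, 0.55, 0, 0, 0, 0, 0, 0, 0.75, 0, 0, 0, 0, 0, -15, 0.75, 0, 0, 0, 0, 0, -35, 0.75, 0, 0, 0, 0, 0, -45, 0.75, 0, 0, 0, 0, 0, -20, 0.75],
)

```text
clock: 7.8
position: [0.5982, -0.2472, 0.1726]
ee_rot: [0.003, 0.139, 0.99, -0.001]
contact_force: [0.3, -0.2, -1.0]
width: 0.0639
```

Run:
```python
from h import *
plan((.482,.059,.165),(.482,.059,.089))
snap('wrist','w5.png')
```

```text
pos [ 0.5982 -0.2472  0.1726] zaxis [ 0.0053 -0.0029 -1.    ] w 0.0639 F [ 0.3 -0.2 -1. ] t 7.8
(0.482, 0.059, 0.165) total [196.  262.4   6.1] x 7 [28.  37.5  0.9]
(0.482, 0.059, 0.089) total [ 0.5  0.1 76. ] x 2 [ 0.2  0.  38. ]
```

View pics/w5.png

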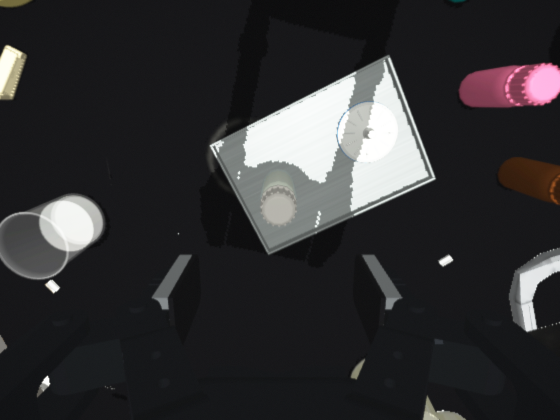

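The small vessel stands upright in the free half of the tray (cap 278,207); filter untouched (368,132). On to medium D.

drive_tool(
  targets=[0, 0, 0, 12, 16, 0, 0.75, 0, 0, 0, 26, 35, 0, 0.75, 0, 0, 0, 32, 43, 0, 0.75, 0, 0, 0, 34, 45, 0, 0.75, 0, 0, 0, 34, 45, 0, 0.75, 0, 0, 0, 30, 40, 0, 0.75, 0, 0, 0, 20, 27, 0, 0.75, 0, 0, 0, 8, 11, 0, 0.75, 0, 0, 0, 0, 0, 0, 0.75, 0, 0, 0, 0, 0, 0, 0.75],
)

```text
clock: 9.1
position: [0.4808, 0.0586, 0.168]
ee_rot: [-0.0, 0.139, 0.99, -0.0]
contact_force: [0.7, -0.4, -0.2]
width: 0.0636
```

Run:
```python
from h import *
plan((.482,.059,.15),(.482,.059,.089))
snap('wrist','w6.png')
```

```text
pos [0.4808 0.0586 0.168 ] zaxis [-1.e-04 -5.e-04 -1.e+00] w 0.0636 F [ 0.7 -0.4 -0.2] t 9.1
(0.482, 0.059, 0.15) total [-1.1  0.7 18. ] x 1 [-1.1  0.7 18. ]
(0.482, 0.059, 0.089) total [ 0.  0. 61.] x 2 [ 0.   0.  30.5]
```

View pics/w6.png

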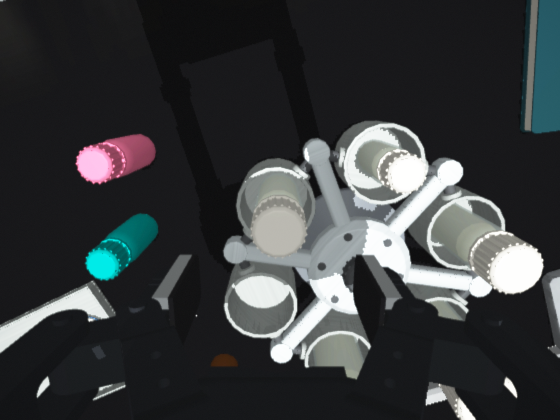

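Run:
```python
from h import *
print(wpx(279,228,.119),wpx(261,297,.06), wpx(403,173,.101))
```

```text
[0.47856834 0.06059604 0.119     ] [0.54899968 0.02633725 0.06      ] [0.47189761 0.13868232 0.101     ]
```

```bash
python3 - <<'E'
from h import *
s=dict(get_state()); s['position']=np.array([.5958,-.2495,.1591]); s['ee_rot']=np.array([-.001,.14,.99,0])
p=wpx(276,305,.1591+.0296,s); q=s['ee_rot']; R=Ro.from_quat([q[1],q[2],q[3],q[0]]).as_matrix()
print((p-s['position']), R.T@(p-s['position'])*1000)
E
python3 - <<'E'
import cv2
a=cv2.imread('pics/w6.png')[140:360,180:460]; cv2.imwrite('pics/w6c.png',cv2.resize(a,None,fx=2.7,fy=2.7,interpolation=cv2.INTER_CUBIC))
a=cv2.imread('pics/w4.png')[190:360,180:380]; cv2.imwrite('pics/w4c.png',cv2.resize(a,None,fx=3,fy=3,interpolation=cv2.INTER_CUBIC))
E
```

```text
[-0.00137236  0.00021467  0.0296    ] [  1.43669749  -0.18257523 -29.59716256]
```

View pics/w6c.png

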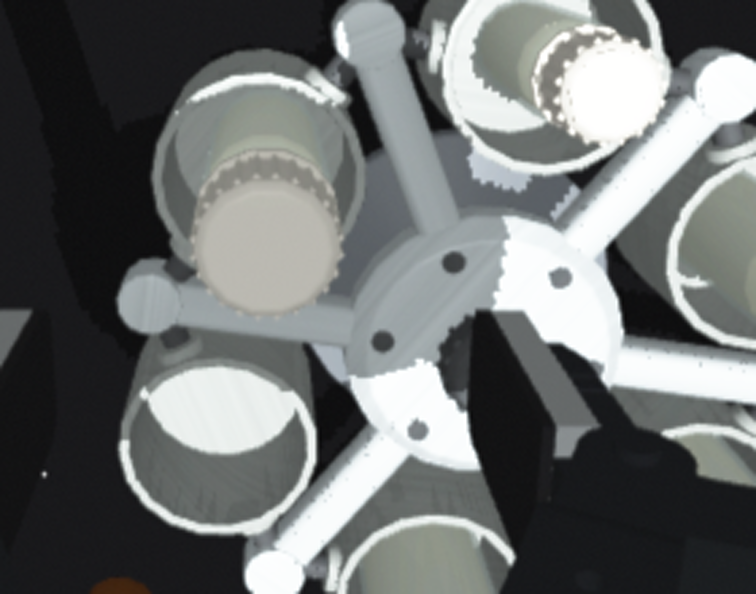

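View pics/w4c.png

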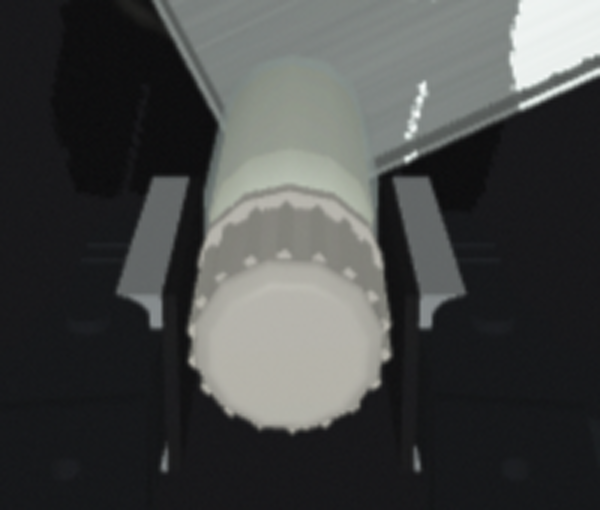

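drive_tool(
  targets=[0, 0, 0, 0, 1, 20, 0.75, 0, 0, 0, 0, 0, 30, 0.75, 0, 0, 0, 0, 0, 22, 0.75, 0, 0, 0, 0, 0, 7, 0.75, 0, 0, 0, 0, 0, 0, 0.75, 0, 0, 0, 0, 0, 0, 0.75],
)

```text
clock: 9.9
position: [0.4816, 0.0601, 0.0901]
ee_rot: [0.001, 0.139, 0.99, 0.0]
contact_force: [-0.5, 0.8, 0.5]
width: 0.0639
```

Run:
```python
from h import *
plan((.481,.059,.088))
snap('wrist','w7.png')
```

```text
pos [0.4816 0.0601 0.0901] zaxis [ 0.0019  0.     -1.    ] w 0.0639 F [-0.5  0.8  0.5] t 9.9
(0.481, 0.059, 0.088) total [ 0.3 -1.2  2.1] x 1 [ 0.3 -1.2  2.1]
```

View pics/w7.png

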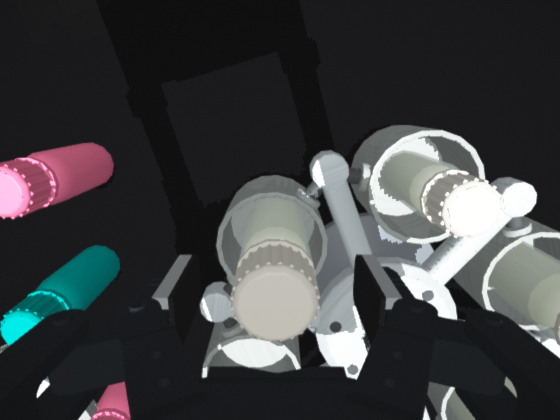

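drive_tool(
  targets=[0, 0, 0, 0, 0, 1.5, 0.5, 0, 0, 0, 0, 0, 0, 0.2, 0, 0, 0, 0, 0, 0, 0.2, 0, 0, 0, 0, 0, 0, 0.2, 0, 0, 0, 0, 0, 0, 0.2],
)

```text
clock: 10.58
position: [0.481, 0.0604, 0.0882]
ee_rot: [0.0, 0.139, 0.99, 0.0]
contact_force: [-0.9, -0.7, 5.4]
width: 0.0318
```

Run:
```python
from h import *
plan((.4816,.06,.16),(.556,.0235,.16),(.556,.0235,.09))
```

```text
pos [0.481  0.0604 0.0882] zaxis [ 8.e-04 -0.e+00 -1.e+00] w 0.0318 F [-0.9 -0.7  5.4] t 10.575
(0.4816, 0.06, 0.16) total [ -0.8  -0.2 -71.8] x 2 [ -0.4  -0.1 -35.9]
(0.556, 0.0235, 0.16) total [-81.6 -14.6   0.1] x 2 [-40.8  -7.3   0. ]
(0.556, 0.0235, 0.09) total [ 0.1 -0.  70. ] x 2 [ 0. -0. 35.]
```

drive_tool(
  targets=[0, 0, 0, 0, 0, -10, 0.2, 0, 0, 0, 0, 0, -28, 0.2, 0, 0, 0, 0, 0, -25, 0.2, 0, 0, 0, 0, 0, -7, 0.2, 0, 0, 0, -12, -2, 0, 0.2, 0, 0, 0, -25, -4.5, 0, 0.2, 0, 0, 0, -27, -5, 0, 0.2, 0, 0, 0, -13, -2.5, 0, 0.2, 0, 0, 0, -4.5, -1, 0, 0.2, 0, 0, 0, 0, 0, 0, 0.2, 0, 0, 0, 0, 0, 0, 0.2],
)

```text
clock: 11.95
position: [0.554, 0.0239, 0.1577]
ee_rot: [-0.0, 0.139, 0.99, 0.0]
contact_force: [-0.1, -0.2, -1.0]
width: 0.0317
```

Run:
```python
from h import *
plan((.556,.0235,.16),(.556,.0235,.09))
snap('wrist','w8.png')
```

```text
pos [0.554  0.0239 0.1577] zaxis [-9.e-04  4.e-04 -1.e+00] w 0.0317 F [-0.1 -0.2 -1. ] t 11.95
(0.556, 0.0235, 0.16) total [-2.   0.1 -2.3] x 1 [-2.   0.1 -2.3]
(0.556, 0.0235, 0.09) total [-0.1 -0.  70. ] x 2 [-0. -0. 35.]
```

View pics/w8.png

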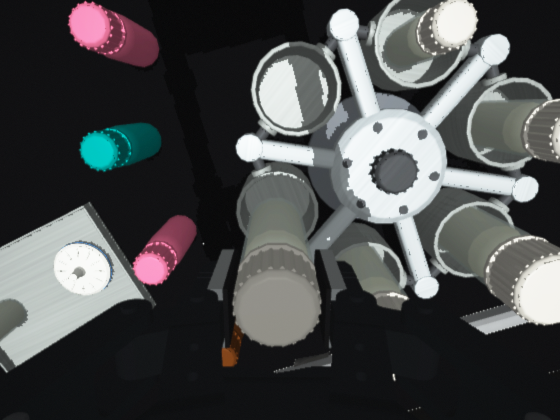

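drive_tool(
  targets=[0, 0, 0, -1.5, 0, 12, 0.2, 0, 0, 0, 0, 0, 22, 0.2, 0, 0, 0, 0, 0, 22, 0.2, 0, 0, 0, 0, 0, 10, 0.2, 0, 0, 0, 0, 0, 0, 0.2, 0, 0, 0, 0, 0, 0, 0.2],
)

```text
clock: 12.75
position: [0.557, 0.0231, 0.0924]
ee_rot: [0.001, 0.139, 0.99, 0.0]
contact_force: [0.4, 0.1, -0.6]
width: 0.0319
```

drive_tool(
  targets=[0, 0, 0, 0, 0, 4, 0.2, 0, 0, 0, 0, 0, 0, 0.2, 0, 0, 0, 0, 0, 0, 0.45, 0, 0, 0, 0, 0, 0, 0.65, 0, 0, 0, 0, 0, 0, 0.75, 0, 0, 0, 0, 0, 0, 0.75, 0, 0, 0, 0, 0, -20, 0.75, 0, 0, 0, 0, 0, -35, 0.75, 0, 0, 0, 0, 0, -30, 0.75, 0, 0, 0, 0, 0, -10, 0.75, 0, 0, 0, 0, 0, 0, 0.75],
)

```text
clock: 14.12
position: [0.5564, 0.0231, 0.1829]
ee_rot: [0.0, 0.139, 0.99, 0.0]
contact_force: [1.0, 0.0, -0.4]
width: 0.0641
```

Run:
```python
from h import *
plan((.6235,.069,.183))
snap('wrist','w9.png')
```

```text
pos [0.5564 0.0231 0.1829] zaxis [ 7.e-04 -0.e+00 -1.e+00] w 0.0641 F [ 1.   0.  -0.4] t 14.125
(0.6235, 0.069, 0.183) total [-51.9  62.6  -0.1] x 2 [-25.9  31.3  -0. ]
```

View pics/w9.png

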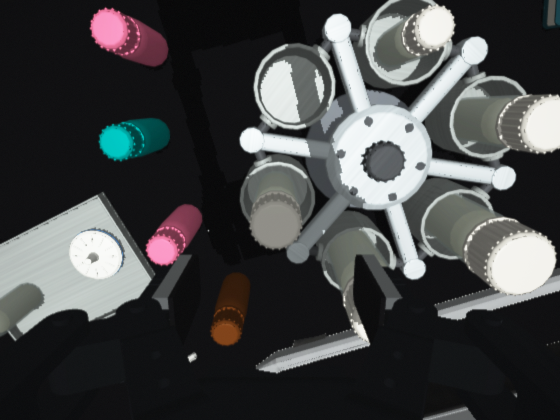

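drive_tool(
  targets=[0, 0, 0, -8, 10, 0, 0.75, 0, 0, 0, -17, 20, 0, 0.75, 0, 0, 0, -18, 21, 0, 0.75, 0, 0, 0, -9, 11, 0, 0.75, 0, 0, 0, 0, 0, 0, 0.75, 0, 0, 0, 0, 0, 0, 0.75, 0, 0, 0, 0, 0, 0, 0.75],
)

```text
clock: 15.05
position: [0.6227, 0.068, 0.1829]
ee_rot: [-0.0, 0.139, 0.99, -0.0]
contact_force: [0.5, -0.6, 0.2]
width: 0.064
```

Run:
```python
from h import *
plan((.6240,.069,.183),(.6240,.069,.1065))
snap('wrist','w10.png')
```

```text
pos [0.6227 0.068  0.1829] zaxis [-5.e-04 -1.e-04 -1.e+00] w 0.064 F [ 0.5 -0.6  0.2] t 15.05
(0.624, 0.069, 0.183) total [-1.   1.4 -0.1] x 1 [-1.   1.4 -0.1]
(0.624, 0.069, 0.1065) total [-0.   0.  76.5] x 2 [-0.   0.  38.2]
```

View pics/w10.png

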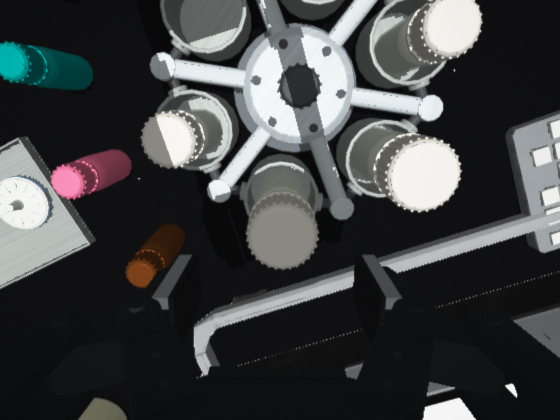

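Run:
```python
from h import *
print(wpx(282,236,.139),wpx(300,88,.075),get_state()['position'])
```

```text
[0.62372028 0.07093864 0.139     ] [0.5498739  0.10523413 0.075     ] [0.62281434 0.06799328 0.18305097]
```

drive_tool(
  targets=[0, 0, 0, -0.5, 2, 15, 0.75, 0, 0, 0, 0, 0, 28, 0.75, 0, 0, 0, 0, 0, 24, 0.75, 0, 0, 0, 0, 0, 10, 0.75, 0, 0, 0, 0, 0, 1.5, 0.75, 0, 0, 0, 0, 0, 0, 0.75, 0, 0, 0, 0, 0, 0, 0.55, 0, 0, 0, 0, 0, 0, 0.3, 0, 0, 0, 0, 0, 0, 0.3, 0, 0, 0, 0, 0, 0, 0.3],
  grip_force=45,
)

```text
clock: 16.35
position: [0.6253, 0.0702, 0.1054]
ee_rot: [0.001, 0.139, 0.99, 0.0]
contact_force: [0.7, 1.1, 5.4]
width: 0.0397
```

Run:
```python
from h import *
plan((.6242,.0697,.18),(.4825,.0575,.18),(.4825,.0575,.1085))
snap('wrist','w11.png')
```

```text
pos [0.6253 0.0702 0.1054] zaxis [ 2.4e-03  1.0e-04 -1.0e+00] w 0.0397 F [0.7 1.1 5.4] t 16.35
(0.6242, 0.0697, 0.18) total [  0.7  -0.8 -74.6] x 2 [  0.4  -0.4 -37.3]
(0.4825, 0.0575, 0.18) total [132.9 -50.7  -0.3] x 3 [ 44.3 -16.9  -0.1]
(0.4825, 0.0575, 0.1085) total [ 0.2 -0.1 71.5] x 2 [ 0.1 -0.  35.7]
```

View pics/w11.png

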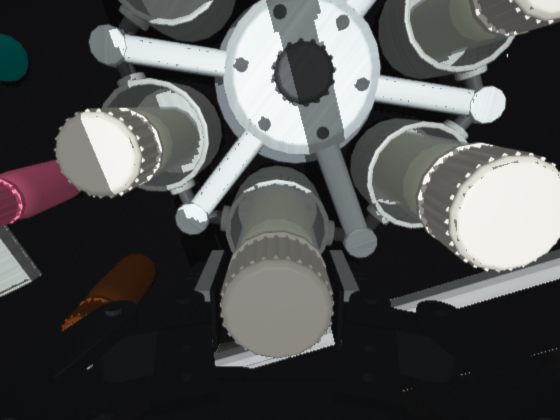

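drive_tool(
  targets=[0, 0, 0, 0, 0, -8, 0.3, 0, 0, 0, 0, 0, -20, 0.3, 0, 0, 0, 0, 0, -32, 0.3, 0, 0, 0, 0, 0, -32, 0.3, 0, 0, 0, 0, 0, -22, 0.3, 0, 0, 0, 0, 0, -8, 0.3, 0, 0, 0, 12, -5, 0, 0.3, 0, 0, 0, 26, -10, 0, 0.3, 0, 0, 0, 35, -13, 0, 0.3, 0, 0, 0, 32, -12, 0, 0.3, 0, 0, 0, 20, -7.5, 0, 0.3, 0, 0, 0, 8, -3, 0, 0.3],
)

```text
clock: 17.9
position: [0.4798, 0.0582, 0.2252]
ee_rot: [-0.002, 0.139, 0.99, -0.0]
contact_force: [0.5, 0.3, -0.5]
width: 0.04
```

drive_tool(
  targets=[0, 0, 0, 0, 0, 0, 0.3, 0, 0, 0, 0, 0, 0, 0.3],
)

```text
clock: 18.15
position: [0.4835, 0.0583, 0.2261]
ee_rot: [0.0, 0.139, 0.99, 0.0]
contact_force: [0.2, -0.9, -0.3]
width: 0.04
```

Run:
```python
from h import *
plan((.4825,.0575,.18),(.4825,.0575,.1085))
snap('wrist','w12.png');snap('top','t12.png');
```

```text
pos [0.4835 0.0583 0.2261] zaxis [ 4.e-04  1.e-04 -1.e+00] w 0.04 F [ 0.2 -0.9 -0.3] t 18.15
(0.4825, 0.0575, 0.18) total [ 0.7 -1.  46.1] x 1 [ 0.7 -1.  46.1]
(0.4825, 0.0575, 0.1085) total [ 0.  -0.  71.5] x 2 [ 0.  -0.  35.7]
```

View pics/w12.png

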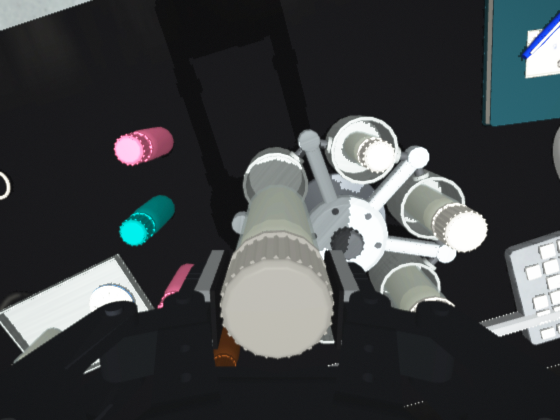

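drive_tool(
  targets=[0, 0, 0, 0.5, -1, 20, 0.3, 0, 0, 0, 0, 0, 30, 0.3, 0, 0, 0, 0, 0, 17, 0.3, 0, 0, 0, 0, 0, 5, 0.3, 0, 0, 0, 0, 0, 0, 0.3, 0, 0, 0, 0, 0, 0, 0.3],
)

```text
clock: 19.0
position: [0.4828, 0.0574, 0.1551]
ee_rot: [0.001, 0.139, 0.99, 0.0]
contact_force: [-0.2, 0.1, -1.4]
width: 0.0398
```

Run:
```python
from h import *
plan((.4825,.0565,.155),(.4825,.0565,.107))
im=snap('wrist','w13.png');b=snap('scene','s13.png')
a=im[100:320,160:440,::-1]; cv2.imwrite('pics/w13c.png',cv2.resize(a,None,fx=2.7,fy=2.7,interpolation=cv2.INTER_CUBIC))
a=b[140:340,130:370,::-1]; cv2.imwrite('pics/s13c.png',cv2.resize(a,None,fx=3,fy=3,interpolation=cv2.INTER_CUBIC))
```

```text
pos [0.4828 0.0574 0.1551] zaxis [ 0.0018  0.     -1.    ] w 0.0398 F [-0.2  0.1 -1.4] t 19.0
(0.4825, 0.0565, 0.155) total [ 0.  -1.   0.1] x 1 [ 0.  -1.   0.1]
(0.4825, 0.0565, 0.107) total [ 0.1 -0.  48. ] x 1 [ 0.1 -0.  48. ]
```

View pics/w13c.png

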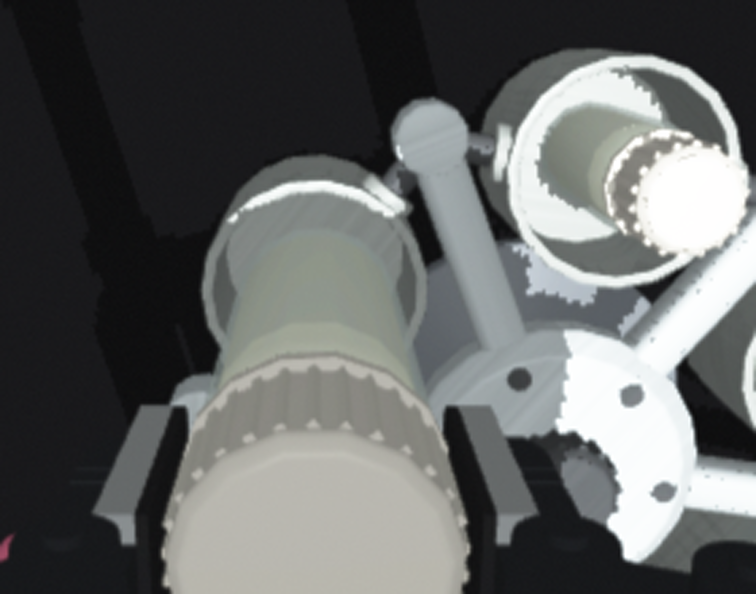

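View pics/s13c.png

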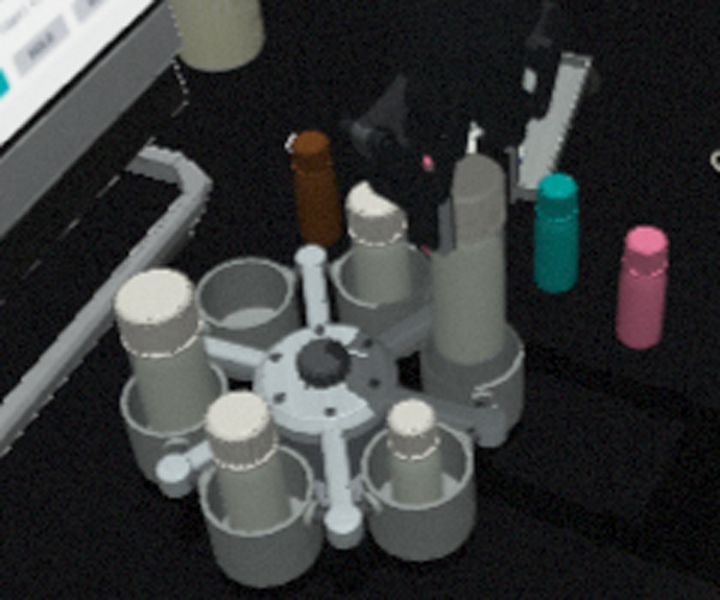

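drive_tool(
  targets=[0, 0, 0, 0.5, -2, 0, 0.3, 0, 0, 0, 0, 0, 12, 0.3, 0, 0, 0, 0, 0, 15, 0.3, 0, 0, 0, 0, 0, 12, 0.3, 0, 0, 0, 0, 0, 6, 0.3, 0, 0, 0, 0, 0, 0, 0.3, 0, 0, 0, 0, 0, 0, 0.3],
)

```text
clock: 19.98
position: [0.4813, 0.0556, 0.1096]
ee_rot: [0.0, 0.139, 0.99, 0.0]
contact_force: [0.6, -0.6, -0.7]
width: 0.0398
```

drive_tool(
  targets=[0, 0, 0, 0, 0, 3.5, 0.3, 0, 0, 0, 0, 0, 0, 0.3, 0, 0, 0, 0, 0, 0, 0.5, 0, 0, 0, 0, 0, 0, 0.65, 0, 0, 0, 0, 0, 0, 0.75, 0, 0, 0, 0, 0, 0, 0.75, 0, 0, 0, 0, 0, -15, 0.75, 0, 0, 0, 0, 0, -30, 0.75, 0, 0, 0, 0, 0, -30, 0.75, 0, 0, 0, 0, 0, -12, 0.75],
)

```text
clock: 21.22
position: [0.4818, 0.0556, 0.1944]
ee_rot: [0.002, 0.139, 0.99, 0.0]
contact_force: [-0.2, 0.7, 1.2]
width: 0.0637
```

Run:
```python
from h import *
plan((.5972,-.2466,.17),(.5972,-.2466,.0544))
snap('wrist','w14.png')
```

```text
pos [0.4818 0.0556 0.1944] zaxis [ 0.0031 -0.     -1.    ] w 0.0637 F [-0.2  0.7  1.2] t 21.225
(0.5972, -0.2466, 0.17) total [-194.  -258.8   24.8] x 7 [-27.7 -37.    3.5]
(0.5972, -0.2466, 0.0544) total [ 3.000e-01 -1.000e-01  1.156e+02] x 3 [ 0.1 -0.  38.5]
```

View pics/w14.png

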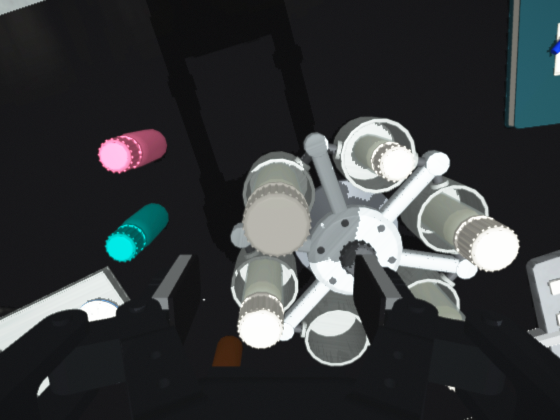

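drive_tool(
  targets=[0, 0, 0, -10, -13, 0, 0.75, 0, 0, 0, -22, -30, 0, 0.75, 0, 0, 0, -30, -40, 0, 0.75, 0, 0, 0, -34, -45, 0, 0.75, 0, 0, 0, -34, -45, 0, 0.65, 0, 0, 0, -31, -41, 0, 0.65, 0, 0, 0, -22, -30, 0, 0.65, 0, 0, 0, -11, -15, 10, 0.65, 0, 0, 0, 0, 0, 20, 0.65, 0, 0, 0, 0, 0, 20, 0.65, 0, 0, 0, 0, 0, 8, 0.65, 0, 0, 0, 0, 0, 0, 0.65],
)

```text
clock: 22.78
position: [0.5954, -0.2461, 0.1336]
ee_rot: [-0.001, 0.139, 0.99, 0.001]
contact_force: [0.3, 0.0, 0.4]
width: 0.0554
```

Run:
```python
from h import *
plan((.5972,-.2466,.13),(.5972,-.2466,.0544))
snap('wrist','w15.png')
```

```text
pos [ 0.5954 -0.2461  0.1336] zaxis [-0.0022  0.0014 -1.    ] w 0.0554 F [0.3 0.  0.4] t 22.775
(0.5972, -0.2466, 0.13) total [-1.9  0.   3.6] x 1 [-1.9  0.   3.6]
(0.5972, -0.2466, 0.0544) total [-0.2 -0.1 75.6] x 2 [-0.1 -0.  37.8]
```

View pics/w15.png

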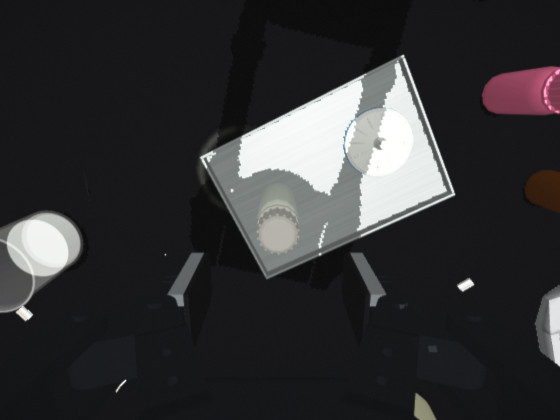

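drive_tool(
  targets=[0, 0, 0, -1, 0, 20, 0.65, 0, 0, 0, 0, 0, 30, 0.65, 0, 0, 0, 0, 0, 20, 0.65, 0, 0, 0, 0, 0, 7, 0.65, 0, 0, 0, 0, 0, 0, 0.65, 0, 0, 0, 0, 0, 0, 0.4, 0, 0, 0, 0, 0, 0, 0.1, 0, 0, 0, 0, 0, 0, 0.1, 0, 0, 0, 0, 0, 0, 0.1, 0, 0, 0, 0, 0, 0, 0.1],
  grip_force=40,
)

```text
clock: 24.08
position: [0.5979, -0.2473, 0.059]
ee_rot: [0.001, 0.139, 0.99, -0.0]
contact_force: [0.9, 0.3, 5.8]
width: 0.0238
```

Run:
```python
from h import *
plan((.5972,-.2466,.19),(.6243,.0690,.19),(.6243,.069,.075))
```

```text
pos [ 0.5979 -0.2473  0.059 ] zaxis [ 2.2e-03 -9.0e-04 -1.0e+00] w 0.0238 F [0.9 0.3 5.8] t 24.075
(0.5972, -0.2466, 0.19) total [   0.6    0.4 -131. ] x 3 [  0.2   0.1 -43.7]
(0.6243, 0.069, 0.19) total [ 6.080e+01  3.109e+02 -2.000e-01] x 7 [ 8.7 44.4 -0. ]
(0.6243, 0.069, 0.075) total [  0.3   0.  115. ] x 3 [ 0.1  0.  38.3]
```

drive_tool(
  targets=[0, 0, 0, 0, 0, -10, 0.1, 0, 0, 0, 0, 0, -30, 0.1, 0, 0, 0, 0, 0, -45, 0.1, 0, 0, 0, 0, 0, -33, 0.1, 0, 0, 0, 0, 0, -12, 0.1, 0, 0, 0, 3, 15, 0, 0.1, 0, 0, 0, 6, 31, 0, 0.1, 0, 0, 0, 9, 46, 0, 0.1, 0, 0, 0, 10, 50, 0, 0.1, 0, 0, 0, 10, 50, 0, 0.1, 0, 0, 0, 9, 46, 0, 0.1, 0, 0, 0, 8, 40, 0, 0.1],
)

```text
clock: 25.58
position: [0.6189, 0.0384, 0.1853]
ee_rot: [-0.002, 0.138, 0.99, 0.0]
contact_force: [0.1, -0.0, -0.4]
width: 0.0237
```

drive_tool(
  targets=[0, 0, 0, 4, 22, 0, 0.1, 0, 0, 0, 1.5, 10, 0, 0.1, 0, 0, 0, 0, 0, 0, 0.1, 0, 0, 0, 0, 0, 0, 0.1],
)

```text
clock: 26.08
position: [0.6242, 0.0663, 0.1876]
ee_rot: [-0.0, 0.14, 0.99, -0.0]
contact_force: [-0.1, -0.6, 0.7]
width: 0.0237
```

Run:
```python
from h import *
plan((.6243,.069,.19),(.6243,.069,.13),(.6243,.069,.0775))
snap('wrist','w16.png')
```

```text
pos [0.6242 0.0663 0.1876] zaxis [-3.e-04 -7.e-04 -1.e+00] w 0.0237 F [-0.1 -0.6  0.7] t 26.075
(0.6243, 0.069, 0.19) total [ 0.6  2.6 -2.4] x 1 [ 0.6  2.6 -2.4]
(0.6243, 0.069, 0.13) total [-0.  0. 60.] x 2 [-0.  0. 30.]
(0.6243, 0.069, 0.0775) total [-0.   0.  52.5] x 2 [-0.   0.  26.2]
```

View pics/w16.png

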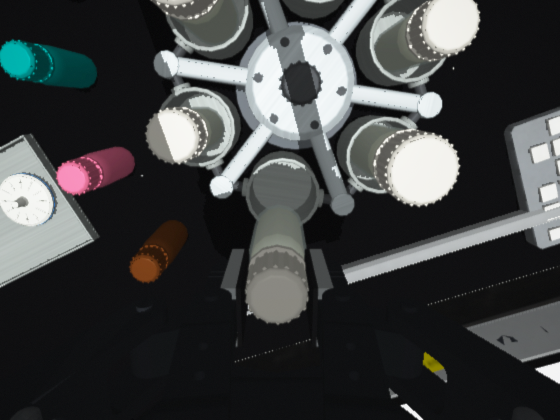

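drive_tool(
  targets=[0, 0, 0, 0.5, 2.5, 15, 0.1, 0, 0, 0, 0, 0, 28, 0.1, 0, 0, 0, 0, 0, 28, 0.1, 0, 0, 0, 0, 0, 20, 0.1, 0, 0, 0, 0, 0, 12, 0.1, 0, 0, 0, 0, 0, 4, 0.1, 0, 0, 0, 0, 0, 0, 0.1, 0, 0, 0, 0, 0, 0, 0.1],
)

```text
clock: 27.12
position: [0.6251, 0.0702, 0.0817]
ee_rot: [0.001, 0.139, 0.99, 0.0]
contact_force: [-0.4, -0.4, -0.5]
width: 0.0231
```

drive_tool(
  targets=[0, 0, 0, 0, 0, 4.5, 0.1, 0, 0, 0, 0, 0, 0, 0.1, 0, 0, 0, 0, 0, 0, 0.1],
)

```text
clock: 27.5
position: [0.6244, 0.0703, 0.0764]
ee_rot: [0.0, 0.139, 0.99, 0.0]
contact_force: [0.4, -1.0, 0.3]
width: 0.0237
```

drive_tool(
  targets=[0, 0, 0, 0, 0, 0.5, 0.1, 0, 0, 0, 0, 0, 0, 0.3, 0, 0, 0, 0, 0, 0, 0.45, 0, 0, 0, 0, 0, 0, 0.6, 0, 0, 0, 0, 0, 0, 0.6, 0, 0, 0, 0, 0, -15, 0.6, 0, 0, 0, 0, 0, -30, 0.6, 0, 0, 0, 0, 0, -40, 0.6, 0, 0, 0, 0, 0, -40, 0.6, 0, 0, 0, 0, 0, -30, 0.6, 0, 0, 0, 0, 0, -10, 0.6, 0, 0, 0, 0, 0, 0, 0.6],
)

```text
clock: 29.0
position: [0.6245, 0.0702, 0.2414]
ee_rot: [0.001, 0.139, 0.99, 0.0]
contact_force: [-0.2, 0.2, 0.1]
width: 0.0517
```

drive_tool(
  targets=[0, 0, 0, 10, -20, 0, 0.6, 0, 0, 0, 20, -40, 0, 0.6, 0, 0, 0, 25, -50, 0, 0.6, 0, 0, 0, 25, -50, 0, 0.6, 0, 0, 0, 20, -40, 0, 0.6, 0, 0, 0, 10, -20, 0, 0.6, 0, 0, 0, 0, 0, 0, 0.6, 0, 0, 0, 0, 0, 0, 0.6],
)

```text
clock: 30.0
position: [0.4582, -0.1105, 0.24]
ee_rot: [-0.001, 0.139, 0.99, 0.001]
contact_force: [0.2, 0.1, -0.1]
width: 0.0512
```

Run:
```python
from h import *
plan()
b=snap('scene','s17.png');t=snap('top','t17.png');
a=b[140:340,130:370,::-1]; cv2.imwrite('pics/s17c.png',cv2.resize(a,None,fx=3,fy=3,interpolation=cv2.INTER_CUBIC))
a=t[130:260,120:400,::-1]; cv2.imwrite('pics/t17c.png',cv2.resize(a,None,fx=2.8,fy=2.8,interpolation=cv2.INTER_CUBIC))
```

```text
pos [ 0.4582 -0.1105  0.24  ] zaxis [-0.001   0.0012 -1.    ] w 0.0512 F [ 0.2  0.1 -0.1] t 30.0
```

View pics/s17c.png

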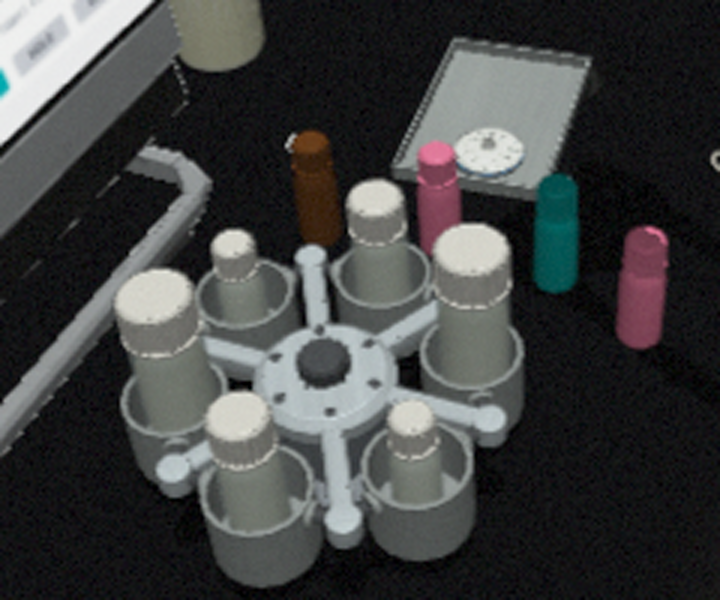

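View pics/t17c.png

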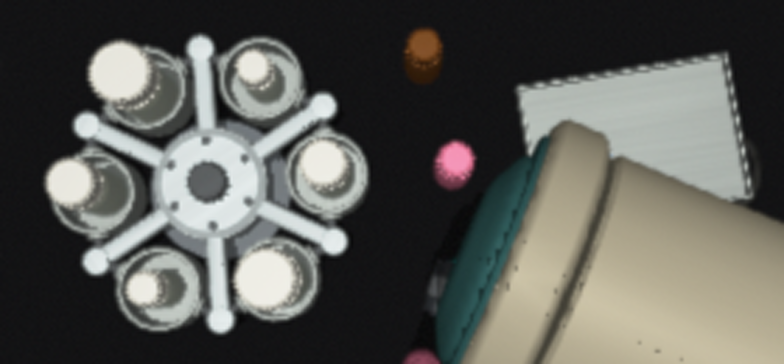

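The scene picture shows all six vessels upright in their buckets: large (155,300) faces large (470,255), small (233,250) faces small (412,420), and medium (376,205) faces medium (240,420). The filter is in place and the arm is clear.

```bash
python3 -c "
from h import *
print(sign_off(), get_state()['contact_force'])"
```

```text
the job is handed in; nothing more can be done
the job is handed in; nothing more can be done
```

The rotor is now loaded in balance and the job is handed in, at about 30 s on the robot's clock. I parked one small vessel on the tray and moved a medium into the bucket it left. One large then went into that medium's bucket, and the small came back into the large's old bucket.

- **Final pictures:** The scene and top views show like sizes straight across the hub, with all six vessels upright in their buckets. I judged this by eye and did not re-measure the final positions.
- **Vent filter:** It was not touched and looks unmoved in the scene view. In the top view the arm hides it.
- **Gripper:** It was open, clear of everything, and read no outside force just before hand-in.
- **Disagreements:** The wrist and top cameras mostly agreed to about 2–4 mm, so I used positions between the two. My first wrist measurement was off because the arm was still settling, so I retook it. On the return trip I gripped the small vessel about 4.6 mm higher on its cap and adjusted the lowering height for that.

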